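# Clamp a racket frame: four clicks, and keep it clamped

### The job

On the racket stringing machine, take the upright knob of the side clamp's lever and swing it clockwise, seen from above, until you feel the clamp's rubber pad meet the racket frame. Then go on in the same direction for exactly four ratchet clicks, and finish still holding the knob there with the pad pressed against the frame, because the clamp springs open when let go. Leave the spool, the tube and the awl where they are.

Things in the scene. Friction and masses are not known exactly. Their poses are not given: they have to be found in the camera images.
- knob: Upright round black knob on the free end of the clamp lever, 22 mm in diameter, 60 mm tall, gripped from above. Origin at the centre of its foot, on the lever, 153 mm above the table; z up, x outwards along the lever. It moves on a level circle of 110 mm radius about point pivot and turns with the lever; swung clockwise it passes nearest the robot. Above 158 mm its path is clear by 80 mm each side.
- pivot (a point): Point on the upright axis about which pad arm and lever both turn, 150 mm above the table, at the centre of a steel toothed wheel of 97 mm diameter whose hub (28 mm) rises to 157 mm above the table.
- lever (a joint): Turn (rad) of the ratchet lever relative to the pad arm: 0 at the start, growing clockwise, one click per 0.2 rad. It stays near 0 until the pad bears on the frame. Then the push at the knob climbs from 4 to about 11 N up to 0.14, and with the click the lever jumps to 0.2; click 4 brings it to 0.8, click 5 comes at 0.94. It does not run back.
- racket: Unstrung badminton racket lying flat, fixed in two black mounts on the machine. The head is an oval of round 12 mm tube, 190 by 250 mm on its centre line, 120 mm above the table; the mounts rise to 152 mm. Origin on the table under the oval's centre; y along the racket, grip towards -y. The pad meets the oval's long side at -x.
- spool: White string spool, 68 mm in diameter and 40 mm tall, standing loose on the table. Bystander; origin at the centre of its underside.
- shuttle_tube: Closed round tube, 68 mm in diameter and 130 mm tall, standing loose on the table. Bystander; origin at the centre of its underside.
- awl: Awl like a screwdriver, about 200 mm long, lying loose on the table. Bystander; lies along its x.
- pad (a point): Centre of the upright black rubber pad, 24 mm in diameter, 30 mm tall, at the end of the pad arm, 85 mm from the pivot and 120 mm above the table.
- clamp_arm: Aluminium arm that carries the pad, turning about the pivot. Origin on the pivot axis, 105 mm above the table; z up. It starts sprung open by a light spring (0.5 to 1 N at the knob) and turns clockwise 0.6 to 1.1 rad before the pad meets the frame, depending on where the racket sits. At each click the pad may spring back some mm: follow on until it bears again.

How it is judged:
On the way:
1. the pad bears on the racket frame before the first click (contact force between clamp_arm and racket above 0.5 N and value of joint lever below 0.15 rad).
At the end, for the whole second after the job is handed in: The lever has made four clicks past the seat (0.77 to 0.95 rad) and not a fifth, the pad presses on the racket frame with more than 0.5 N, and the fingers still bear on the knob with more than 1 N (value of joint lever between 0.77 and 0.95 rad and contact force between clamp_arm and racket above 0.5 N and contact force between the fingers and knob above 1 N); the arm keeps its last pose, push and grip.
It fails at once if a fifth click (value of joint lever above 0.98 rad).
It fails at once if a bystander is moved by more than 20 mm (distance of any of spool, shuttle_tube, awl from where it was at the start of the episode above 0.02 m).
It also fails if it takes over 61 s, if anything falls off the work surface, if the arm or the gripper's body presses on something with over 40 N, if the wrist force passes 120 N, or if a joint passes its speed limit or range.

### The arm

A 7-joint arm with a two-finger parallel gripper is mounted at the origin on the work surface. World frame = base frame: x ahead of the robot, y to its left, z up, the work surface at z = 0. Lengths are in m, angles in rad, forces in N, time in s.
With the tool pointing down it reaches from about 0.4 to 0.85 m from the base axis. Payload 10.4 kg.
Tool frame: the origin (TCP) lies midway between the tips of the shut fingers; the grasp point (between the pads) lies 19 mm behind it; z points along the fingers, x is the direction in which the jaws open and shut, and the axes are right-handed (so a half turn about z gives the same grasp; the last joint's range is limited). The gripper opens to 85 mm and grips with 20 to 120 N. Pads are 22 mm wide; open, the fingers measure 114 mm over their backs; the gripper's body (76 mm by 85 mm) begins 54 mm behind the grasp point. The pads swing forward as they close: fully open they stand 13 mm farther back than shut.
Start: joints at [1.319, 0.332, -0.065, 1.46, 0.022, 1.35, -0.088], TCP at [0.142, -0.609, 0.231] pointing down, gripper open.
Joint ranges: [-2.6, 2.6], [-0.5, 2.12], [-1.47, 1.34], [0.16, 2.42], [-1.27, 4.41], [0.06, 2.06], [-2.6, 2.6]. Speed limits (rad/s): [2.22, 2.22, 2.79, 2.79, 3.14, 3.14, 3.14].

### API

Orientations are given as a unit quaternion [x, y, z, w].
In Python, from workcell import manip, cams gives the robot as it stands.
- The arm moves only by the tool move_arm, never from a script. Its argument "moves" is a list of rows, each a list of 7 numbers: the turn, a rotation vector about the tool's x, y, z in degrees, then the shift along the tool's x, y, z in m, then the finger opening in m, from 0 to 0.0854. A call has 1 to 10 rows; each row is the pose to reach, as a shift and turn from the pose commanded when the call began, along the tool's axes at that moment; what a row does not reach only later rows make up. A row lasts 1/10 s, in which the tool goes at most 50 mm and 8.59 degrees, less where a joint would pass 70% of its speed; a pose out of reach is approached as far as the arm can. A call with a gripper value outside its range is refused whole. The fingers move at their own pace and stop on an object; "grip_force" is the grip in N (left out, the last holds). Time passes only in rows, so rows that repeat a pose let the fingers close. It gives the time, the measured TCP pose, the force and the opening at its end, in the units of the state.
- manip.get_obs(): the state, without advancing time (a new reading comes with each control period).
- cams.camera(name): name is "scene" or "top" or "wrist"; returns the picture (480x640x3 uint8, red, green, blue); there is no depth.
- cams.camera_params(name): a dict with "fx", "fy", "cx", "cy" (pixels), "xyz" and "rotation" of the camera in the world. Camera axes: x right, y up, looking along -z (the intrinsics and any distortion apply to the point x, -y, -z); pixel columns grow to the right and rows downward; lengths in m; the calibration is good to about 2 mm. A picture is of the moment at which its call begins: read the wrist's pose just before it. camera_params takes no time and is no camera call; for the wrist camera it gives the pose at the moment of the call.
- manip.hand_in(): hands the job in, once; it reports no verdict.
The state is a dict: "clock": time; "joint_pos": joint angles; "joint_velocities": joint speeds; "tau": joint torques, N m; "position": TCP position; "ee_rot": TCP orientation; "ft_force": force on the tool from outside, world axes, zero at the start; "torque": the same for the moment, N m; "grip_width": opening from 0.0 (shut) to 1.0 (fully open).
Only numpy, scipy, OpenCV 4.12 (cv2) and the standard library are available. Lean on these libraries where they do the work, as an engineer would, in place of code of your own. Each camera call takes 0.05 s, during which the arm holds its last target. There are 200 camera calls.

## Working session

There is one attempt and no reset: what is moved stays moved. The work goes in short steps, Python scripts to look and compute and a tool call to move; the robot and the scene stay as the last step left them, time stands still between calls to the robot, and variables do not carry over. Pictures are saved under pics/ and viewed, about 8 in all and at most 12, crops included, and the job is handed in when it is done.

Besides the shell and the picture viewer there is one more tool, called after "Call:" as name(argument=value, ...) on one line, values as JSON. move_arm: Moves the arm, as the interface text tells. Its arguments: {"type":"object","properties":{"moves":{"type":"array","items":{"type":"array","items":{"type":"number"}}},"grip_force":{"type":"number"}},"required":["moves"]}

```bash
mkdir -p pics; ls; python3 - <<'E'
from workcell import manip, cams
import cv2
o=manip.get_obs(); print({k:(v if not hasattr(v,'round') else v) for k,v in o.items()})
for n in ("top","scene"):
    im=cams.camera(n); cv2.imwrite(f"pics/{n}0.png",im[:,:,::-1]); print(n,cams.camera_params(n))
E
```

```text
pics
{'clock': 0.0, 'joint_pos': array([ 1.3194195 ,  0.33286833, -0.06470098,  1.46095094,  0.02163568,
        1.3498897 , -0.08854669]), 'joint_velocities': array([ 1.41676645e-05, -1.43791324e-03, -1.77886064e-03,  1.39406342e-04,
       -3.67975651e-04,  6.89999529e-04, -1.09518677e-03]), 'tau': array([ 6.52849958e-04, -6.25444365e+01,  4.94267140e-02, -3.91604269e+01,
        1.62581610e-02,  9.91459878e-03, -5.28845192e-05]), 'position': array([ 0.14163998, -0.60835325,  0.23051356]), 'ee_rot': array([ 7.83188830e-01, -6.21783525e-01, -5.85819865e-04, -4.00926461e-04]), 'ft_force': array([ 0.17379882,  0.69581556, -0.35239445]), 'torque': array([-0.02626584, -0.00752516, -0.04239065]), 'grip_width': 1.000510160070962}
top {'fx': 533.3187923567069, 'fy': 533.3187923567069, 'cx': 317.82293951171437, 'cy': 233.64637422619776, 'xyz': array([ 0.4350691 , -0.01358822,  1.33349964]), 'rotation': array([-0.0443386 ,  0.02921011,  0.71730069, -0.69473778])}
scene {'fx': 602.6853436102382, 'fy': 602.6853436102382, 'cx': 325.5384791110226, 'cy': 233.01806686726525, 'xyz': array([1.33087159, 0.46244354, 1.50266241]), 'rotation': array([0.13817422, 0.24401538, 0.82761224, 0.48623282])}
```

View pics/top0.png

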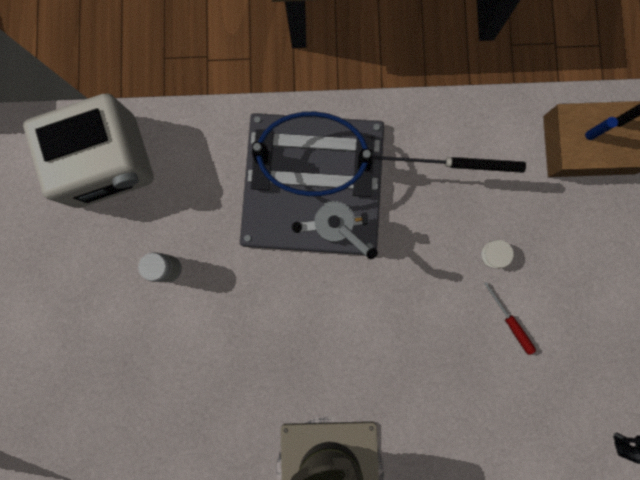

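View pics/scene0.png

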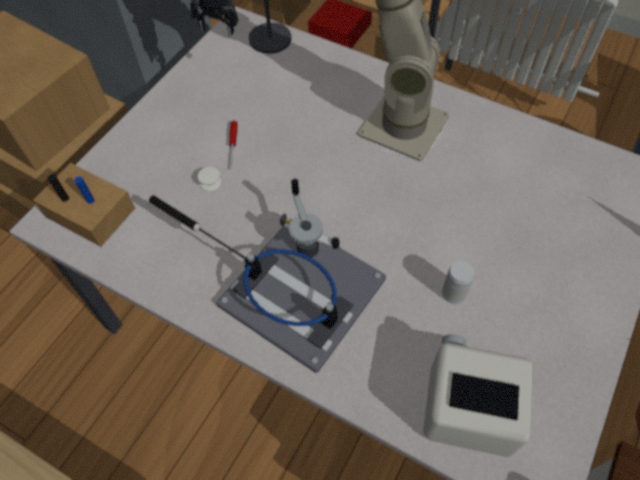

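Top view: the hub is near (334,221), the knob top near (372,253), the pad near (297,227) and the racket above. The spool (498,254), awl (510,320) and tube (158,267) are well away. Next I zoom in and refine.

```bash
cat > h.py <<'E'
import numpy as np, cv2
from scipy.spatial.transform import Rotation as R
from workcell import manip, cams
def ray(p,uv):
    d=np.array([(uv[0]-p['cx'])/p['fx'],-(uv[1]-p['cy'])/p['fy'],-1.])
    return p['xyz'],R.from_quat(p['rotation']).apply(d)
def onz(p,uv,z):
    o,d=ray(p,uv); return o+d*(z-o[2])/d[2]
def proj(p,X):
    c=R.from_quat(p['rotation']).inv().apply(np.asarray(X)-p['xyz'])
    return np.array([p['cx']-p['fx']*c[0]/c[2],p['cy']+p['fy']*c[1]/c[2]])
E
python3 - <<'E'
from h import *
t,s=cams.camera_params('top'),cams.camera_params('scene')
for n,uv,z in [('piv',(334,221),.157),('knob',(372,253),.213),('pad',(297,227),.135)]:
    X=onz(t,uv,z); print(n,X.round(4),'scene px',proj(s,X).round(1))
print(manip.get_obs()['clock'])
a=cv2.imread('pics/top0.png')[190:280,260:400]; b=cv2.imread('pics/scene0.png')[165:265,255:375]
c=cv2.resize(a,None,fx=4,fy=4,interpolation=2); d=cv2.resize(b,(0,0),fx=3.6,fy=3.6,interpolation=2)
H=max(c.shape[0],d.shape[0]); 
c=cv2.copyMakeBorder(c,0,0,0,0,0); cv2.imwrite('pics/ca.png',c); cv2.imwrite('pics/cb.png',d)
E
```

```text
piv [ 0.5854 -0.0271  0.157 ] scene px [306.5 223.6]
knob [ 0.5079 -0.1039  0.213 ] scene px [295.7 179.6]
pad [0.5773 0.0568 0.135 ] scene px [335.4 238.6]
0.1
```

View pics/ca.png

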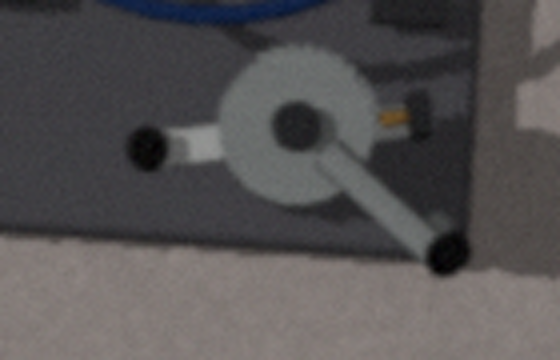

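View pics/cb.png

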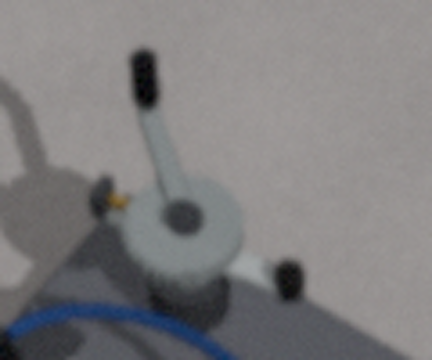

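```bash
python3 - <<'E'
from h import *
t,s=cams.camera_params('top'),cams.camera_params('scene')
def blob(f,box,th=45):
    im=cv2.imread(f).max(2); x0,y0,x1,y1=box
    n,l,st,c=cv2.connectedComponentsWithStats((im[y0:y1,x0:x1]<th).astype(np.uint8))
    for i in range(1,n):
        if st[i,4]>20: print(f,c[i]+[x0,y0],st[i])
    i=1+np.argmax(st[1:,4]); return c[i]+[x0,y0]
a=blob('pics/top0.png',(358,240,386,266)); b=blob('pics/scene0.png',(286,172,304,200))
(o1,d1),(o2,d2)=ray(t,a),ray(s,b)
k=np.linalg.lstsq(np.c_[d1,-d2],o2-o1,rcond=None)[0]; P,Q=o1+d1*k[0],o2+d2*k[1]
print('knob tri',P,Q)
h1,h2=np.array([333.9,221.1]),np.array([255+(184.5)/3.6-.5,165+217.5/3.6-.5])
(o1,d1),(o2,d2)=ray(t,h1),ray(s,h2)
k=np.linalg.lstsq(np.c_[d1,-d2],o2-o1,rcond=None)[0]; print('hub tri',o1+d1*k[0],o2+d2*k[1])
piv=onz(t,h1,.157)
for z in (.183,.19,.213):
    K=onz(t,a,z); v=(K-piv)[:2]; print(z,K.round(4),piv.round(4),np.hypot(*v),np.degrees(np.arctan2(v[1],v[0])))
E=R.from_quat(manip.get_obs()['ee_rot']).as_matrix(); print(E.round(3))
E
```

```text
pics/top0.png [371.78417266 249.05035971] [  5   0  15  19 139]
pics/scene0.png [294.68115942 186.60869565] [ 6  8  6 14 69]
knob tri [ 0.51766187 -0.10540083  0.19263303] [ 0.51646551 -0.1030362   0.19235612]
hub tri [ 0.58591305 -0.02692282  0.15129547] [ 0.58689638 -0.02881582  0.15144229]
0.183 [ 0.5184 -0.1062  0.183 ] [ 0.5852 -0.0269  0.157 ] 0.10371588541273381 -130.1145033602871
0.19 [ 0.5179 -0.1056  0.19  ] [ 0.5852 -0.0269  0.157 ] 0.10361430603562248 -130.5295216129576
0.213 [ 0.5162 -0.1038  0.213 ] [ 0.5852 -0.0269  0.157 ] 0.10331897571617676 -131.89850981824938
[[ 0.227 -0.974 -0.   ]
 [-0.974 -0.227  0.001]
 [-0.001  0.    -1.   ]]
```

```bash
python3 - <<'E'
from h import *
t=cams.camera_params('top')
hsv=cv2.cvtColor(cv2.imread('pics/top0.png'),cv2.COLOR_BGR2HSV)
m=cv2.inRange(hsv,(105,130,40),(130,255,255)); m[:100]=0;m[210:]=0;m[:,:240]=0;m[:,390:]=0
v,u=np.nonzero(m); W=np.array([onz(t,(a,b),.12)[:2] for a,b in zip(u,v)])
e=cv2.fitEllipse((W*1000).astype(np.float32)); print('ellipse mm',e)
piv=onz(t,(333.9,221.1),.157)[:2]; pad=onz(t,(296.8,226.9),.135)[:2]
knob=onz(t,(371.6,252.6),.195)[:2]
an=lambda p:np.degrees(np.arctan2(*(p-piv)[::-1]))
print('piv',piv,'pad',pad,np.linalg.norm(pad-piv),an(pad),'knob',knob,np.linalg.norm(knob-piv),an(knob))
(c,(A,B),g)=e; th=np.linspace(0,2*np.pi,2000); g=np.radians(g)
E=np.array(c)/1e3+np.c_[A/2e3*np.cos(th)*np.cos(g)-B/2e3*np.sin(th)*np.sin(g),A/2e3*np.cos(th)*np.sin(g)+B/2e3*np.sin(th)*np.cos(g)]
for q in np.arange(0.3,1.4,.1):
    a=np.radians(an(pad))-q; P=piv+.085*np.array([np.cos(a),np.sin(a)]); print(round(q,2),(np.linalg.norm(E-P,axis=1).min()*1e3).round(1))
for n,uv,z in [('spool',(498,250),.04),('tube',(152,267),.13),('awl',(515,325),.01)]: print(n,onz(t,uv,z).round(3))
E
```

```text
ellipse mm ((750.66259765625, 19.335603713989258), (189.21144104003906, 250.51071166992188), 174.13525390625)
piv [ 0.58518518 -0.02685847] pad [0.57758989 0.05729105] 0.08449159988681895 95.15750895099936 knob [ 0.50991648 -0.10450548] 0.1081408125009029 -134.1089455086557
0.3 57.2
0.4 48.7
0.5 40.3
0.6 32.2
0.7 24.3
0.8 16.9
0.9 10.0
1.0 3.9
1.1 1.4
1.2 5.6
1.3 8.8
spool [ 0.517 -0.421  0.04 ]
tube [0.498 0.389 0.13 ]
awl [ 0.335 -0.46   0.01 ]
```

Call:
move_arm(moves=[[0, 0, -123, -0.406, -0.471, -0.045, 0.0854], [0, 0, -123, -0.406, -0.471, -0.045, 0.0854], [0, 0, -123, -0.406, -0.471, -0.045, 0.0854], [0, 0, -123, -0.406, -0.471, -0.045, 0.0854], [0, 0, -123, -0.406, -0.471, -0.045, 0.0854], [0, 0, -123, -0.406, -0.471, -0.045, 0.0854], [0, 0, -123, -0.406, -0.471, -0.045, 0.0854], [0, 0, -123, -0.406, -0.471, -0.045, 0.0854], [0, 0, -123, -0.406, -0.471, -0.045, 0.0854], [0, 0, -123, -0.406, -0.471, -0.045, 0.0854]], grip_force=80)

```text
clock: 1.1
position: [0.4364, -0.2041, 0.2675]
ee_rot: [0.997, 0.082, -0.0, 0.0]
ft_force: [0.3, -1.3, 0.2]
grip_width: 0.999
```

Call:
move_arm(moves=[[0, 0, -36.5, 0.088, -0.085, 0, 0.0854], [0, 0, -36.5, 0.088, -0.085, 0, 0.0854], [0, 0, -36.5, 0.088, -0.085, 0, 0.0854], [0, 0, -36.5, 0.088, -0.085, 0, 0.0854], [0, 0, -36.5, 0.088, -0.085, 0, 0.0854], [0, 0, -36.5, 0.088, -0.085, 0, 0.0854], [0, 0, -36.5, 0.088, -0.085, 0, 0.0854], [0, 0, -36.5, 0.088, -0.085, 0, 0.0854]])

```text
clock: 1.9
position: [0.5092, -0.1083, 0.2673]
ee_rot: [0.922, 0.386, -0.0, 0.0]
ft_force: [-0.3, -0.1, 0.7]
grip_width: 0.999
```

```bash
python3 - <<'E'
from h import *
o=manip.get_obs(); E=R.from_quat(o['ee_rot']).as_matrix()
print(o['position'],E.round(3),o['joint_pos'].round(2),o['ft_force'].round(2))
w=cams.camera_params('wrist'); im=cams.camera('wrist'); cv2.imwrite('pics/w1.png',im[:,:,::-1])
k=np.array([.509,-.1055,.213]); print(w['xyz'],proj(w,k),proj(w,k-[0,0,.06]),proj(w,[.5852,-.0268,.157]))
E
```

```text
[ 0.50919554 -0.10833687  0.26732114] [[ 0.701  0.713 -0.   ]
 [ 0.713 -0.701 -0.   ]
 [-0.     0.    -1.   ]] [ 0.76  0.14 -0.7   1.65  0.09  1.39  0.85] [-0.34 -0.09  0.73]
[ 0.44921714 -0.04992426  0.40954938] [329.13519397 263.77801565] [328.19935063 227.37456497] [503.92431003 228.16509399]
```

View pics/w1.png

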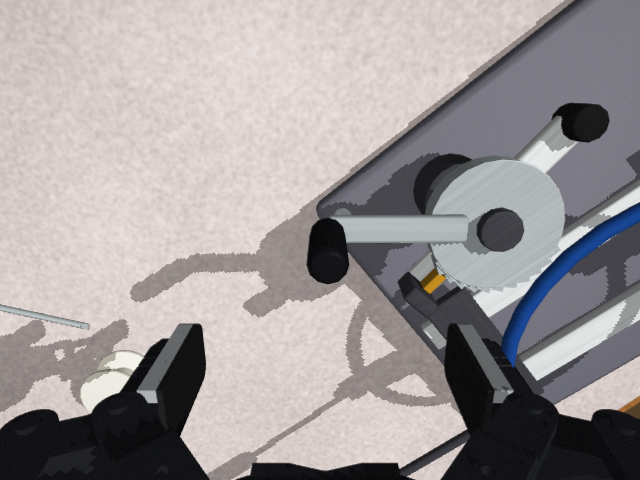

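Wrist view: the knob top is at (327,264), predicted (329,264), and the hub at (502,228), predicted (504,228). The positions agree, so I descend and grip.

Call:
move_arm(moves=[[0, 0, 0, 0.002, -0.002, 0.04, 0.0854], [0, 0, 0, 0.002, -0.002, 0.08, 0.0854], [0, 0, 0, 0.002, -0.002, 0.094, 0.0854], [0, 0, 0, 0.002, -0.002, 0.094, 0.0854], [0, 0, 0, 0.002, -0.002, 0.094, 0.04], [0, 0, 0, 0.002, -0.002, 0.094, 0.015], [0, 0, 0, 0.002, -0.002, 0.094, 0.015], [0, 0, 0, 0.002, -0.002, 0.094, 0.015], [0, 0, 0, 0.002, -0.002, 0.094, 0.015], [0, 0, 0, 0.002, -0.002, 0.094, 0.015]], grip_force=80)

```text
clock: 2.95
position: [0.5092, -0.1064, 0.1743]
ee_rot: [0.922, 0.387, -0.0, 0.001]
ft_force: [-3.9, -2.5, 7.9]
grip_width: 0.236
```

```bash
cat >> h.py <<'E'
piv=np.array([.5852,-.0268])
def st():
    o=manip.get_obs(); p=o['position'][:2]-piv; a=np.arctan2(p[1],p[0]); r=np.hypot(*p)
    x=R.from_quat(o['ee_rot']).as_matrix()[:,0]
    er=p/r; et=np.array([np.sin(a),-np.cos(a)]); f=o['ft_force']
    turn=(np.radians(-134.1)-a)%(2*np.pi)
    if turn>5: turn-=2*np.pi
    print(f"t {o['clock']:.2f} turn {turn:.3f} r {r:.4f} z {o['position'][2]:.4f} yawerr {np.degrees((np.arctan2(x[1],x[0])-a-np.pi+np.pi)%(2*np.pi)-np.pi):.1f} Fr {f[:2]@er:.2f} Ft(cw) {f[:2]@et:.2f} Fz {f[2]:.2f} Mz {o['torque'][2]:.2f} grip {o['grip_width']:.3f} q {o['joint_pos'].round(2)}")
E
python3 -c "from h import *; st()"
```

```text
t 2.95 turn -0.007 r 0.1100 z 0.1743 yawerr -0.8 Fr 4.54 Ft(cw) 1.10 Fz 7.94 Mz 0.04 grip 0.236 q [ 0.75  0.21 -0.7   1.78  0.14  1.2   0.8 ]
```

Call:
move_arm(moves=[[0, 0, 2.5, 0.0001, -0.0048, 0, 0.015], [0, 0, 5, 0.0004, -0.0096, 0, 0.015], [0, 0, 7.5, 0.0009, -0.0144, 0, 0.015], [0, 0, 10, 0.0017, -0.0191, 0, 0.015], [0, 0, 12.5, 0.0026, -0.0238, 0, 0.015], [0, 0, 15, 0.0037, -0.0285, 0, 0.015], [0, 0, 17.5, 0.0051, -0.0331, 0, 0.015], [0, 0, 20, 0.0066, -0.0376, 0, 0.015], [0, 0, 22.5, 0.0084, -0.0421, 0, 0.015], [0, 0, 25, 0.0103, -0.0465, 0, 0.015]])

```text
clock: 3.95
position: [0.4832, -0.066, 0.1743]
ee_rot: [0.984, 0.177, -0.0, 0.001]
ft_force: [-3.8, -2.0, 6.5]
grip_width: 0.236
```

```bash
python3 -c "from h import *; st()"
```

```text
t 3.95 turn 0.434 r 0.1093 z 0.1743 yawerr -0.6 Fr 4.29 Ft(cw) -0.48 Fz 6.53 Mz 0.06 grip 0.236 q [ 0.69  0.13 -0.69  1.86  0.09  1.19  0.33]
```

Call:
move_arm(moves=[[0, 0, 2, -0.0006, -0.0038, 0, 0.015], [0, 0, 4, -0.0007, -0.0077, 0, 0.015], [0, 0, 6, -0.0004, -0.0115, 0, 0.015], [0, 0, 8, 0.0001, -0.0153, 0, 0.015], [0, 0, 10, 0.0007, -0.0191, 0, 0.015], [0, 0, 12, 0.0014, -0.0229, 0, 0.015], [0, 0, 13, 0.0018, -0.0248, 0, 0.015], [0, 0, 13, 0.0018, -0.0248, 0, 0.015]])

```text
clock: 4.75
position: [0.4771, -0.0416, 0.1742]
ee_rot: [0.998, 0.066, 0.001, 0.0]
ft_force: [2.7, -1.7, 4.6]
grip_width: 0.233
```

```bash
python3 -c "from h import *; st()"
```

```text
t 4.75 turn 0.665 r 0.1091 z 0.1742 yawerr -0.2 Fr -2.40 Ft(cw) -2.00 Fz 4.63 Mz -0.06 grip 0.233 q [ 0.66  0.1  -0.7   1.88  0.07  1.18  0.07]
```

Call:
move_arm(moves=[[0, 0, 1, 0.0003, -0.0019, 0, 0.015], [0, 0, 2, 0.0004, -0.0038, 0, 0.015], [0, 0, 3, 0.0005, -0.0058, 0, 0.015], [0, 0, 3, 0.0005, -0.0058, 0, 0.015], [0, 0, 3, 0.0005, -0.0058, 0, 0.015]])

```text
clock: 5.25
position: [0.4766, -0.036, 0.1741]
ee_rot: [0.999, 0.04, 0.001, 0.0]
ft_force: [1.2, -0.7, 7.5]
grip_width: 0.233
```

```bash
python3 -c "from h import *; st()"
```

```text
t 5.25 turn 0.716 r 0.1090 z 0.1741 yawerr -0.3 Fr -1.12 Ft(cw) -0.78 Fz 7.46 Mz -0.04 grip 0.233 q [ 0.65  0.1  -0.7   1.88  0.07  1.18  0.01]
```

Call:
move_arm(moves=[[0, 0, 1, 0, -0.0019, 0, 0.015], [0, 0, 2, 0.0001, -0.0038, 0, 0.015], [0, 0, 2, 0.0001, -0.0038, 0, 0.015], [0, 0, 2, 0.0001, -0.0038, 0, 0.015]])

```text
clock: 5.65
position: [0.4763, -0.0322, 0.1741]
ee_rot: [1.0, 0.022, 0.001, 0.0]
ft_force: [0.4, -1.0, 7.1]
grip_width: 0.235
```

```bash
python3 -c "from h import *; st()"
```

```text
t 5.65 turn 0.751 r 0.1090 z 0.1741 yawerr -0.3 Fr -0.32 Ft(cw) -0.98 Fz 7.09 Mz -0.01 grip 0.235 q [ 0.64  0.1  -0.7   1.88  0.07  1.18 -0.03]
```

Call:
move_arm(moves=[[0, 0, 1, 0, -0.0019, 0, 0.015], [0, 0, 2, 0.0001, -0.0038, 0, 0.015], [0, 0, 2, 0.0001, -0.0038, 0, 0.015], [0, 0, 2, 0.0001, -0.0038, 0, 0.015]])

```text
clock: 6.05
position: [0.4763, -0.0287, 0.1741]
ee_rot: [1.0, 0.005, 0.001, 0.0]
ft_force: [0.2, -1.7, 7.2]
grip_width: 0.238
```

```bash
python3 -c "from h import *; st()"
```

```text
t 6.05 turn 0.784 r 0.1090 z 0.1741 yawerr -0.4 Fr -0.16 Ft(cw) -1.74 Fz 7.16 Mz 0.06 grip 0.238 q [ 0.64  0.1  -0.7   1.88  0.07  1.18 -0.08]
```

Call:
move_arm(moves=[[0, 0, 1, 0, -0.0019, 0, 0.015], [0, 0, 1.5, 0, -0.0029, 0, 0.015], [0, 0, 1.5, 0, -0.0029, 0, 0.015], [0, 0, 1.5, 0, -0.0029, 0, 0.015]])

```text
clock: 6.45
position: [0.4763, -0.0263, 0.1741]
ee_rot: [1.0, -0.008, 0.001, 0.001]
ft_force: [1.7, -3.1, 7.0]
grip_width: 0.237
```

```bash
python3 -c "from h import *; st()"
```

```text
t 6.45 turn 0.806 r 0.1089 z 0.1741 yawerr -0.7 Fr -1.68 Ft(cw) -3.05 Fz 7.01 Mz 0.16 grip 0.237 q [ 0.63  0.1  -0.7   1.89  0.07  1.18 -0.11]
```

Call:
move_arm(moves=[[0, 0, 1, 0, -0.0019, 0, 0.015], [0, 0, 1.5, 0, -0.0029, 0, 0.015], [0, 0, 1.5, 0, -0.0029, 0, 0.015], [0, 0, 1.5, 0, -0.0029, 0, 0.015]])

```text
clock: 6.85
position: [0.4764, -0.0236, 0.1741]
ee_rot: [1.0, -0.021, 0.001, 0.001]
ft_force: [2.1, -3.6, 7.9]
grip_width: 0.234
```

```bash
python3 -c "from h import *; st()"
```

```text
t 6.85 turn 0.831 r 0.1089 z 0.1741 yawerr -0.7 Fr -2.19 Ft(cw) -3.56 Fz 7.93 Mz 0.27 grip 0.234 q [ 0.63  0.1  -0.7   1.89  0.07  1.18 -0.14]
```

Call:
move_arm(moves=[[0, 0, 1, 0, -0.0019, 0, 0.015], [0, 0, 2, 0.0001, -0.0038, 0, 0.015], [0, 0, 2, 0.0001, -0.0038, 0, 0.015], [0, 0, 2, 0.0001, -0.0038, 0, 0.015]])

```text
clock: 7.25
position: [0.4766, -0.02, 0.1741]
ee_rot: [0.999, -0.039, 0.001, 0.001]
ft_force: [1.9, -6.5, 7.4]
grip_width: 0.236
```

```bash
python3 -c "from h import *; st()"
```

```text
t 7.25 turn 0.863 r 0.1088 z 0.1741 yawerr -0.9 Fr -2.29 Ft(cw) -6.36 Fz 7.36 Mz 0.34 grip 0.236 q [ 0.62  0.1  -0.7   1.89  0.07  1.18 -0.18]
```

Call:
move_arm(moves=[[0, 0, 1, 0, -0.0019, 0, 0.015], [0, 0, 2, 0.0001, -0.0038, 0, 0.015], [0, 0, 3, 0.0003, -0.0058, 0, 0.015], [0, 0, 3, 0.0003, -0.0058, 0, 0.015]])

```text
clock: 7.65
position: [0.4773, -0.013, 0.1741]
ee_rot: [0.998, -0.065, 0.001, 0.0]
ft_force: [1.4, -2.2, 7.8]
grip_width: 0.236
```

```bash
python3 -c "from h import *; st()"
```

```text
t 7.65 turn 0.928 r 0.1088 z 0.1741 yawerr -0.2 Fr -1.63 Ft(cw) -2.04 Fz 7.81 Mz -0.09 grip 0.236 q [ 0.61  0.1  -0.71  1.88  0.07  1.18 -0.25]
```

Call:
move_arm(moves=[[0, 0, 1, 0, -0.0019, 0, 0.015], [0, 0, 2, 0.0001, -0.0038, 0, 0.015], [0, 0, 2, 0.0001, -0.0038, 0, 0.015], [0, 0, 2, 0.0001, -0.0038, 0, 0.015]])

```text
clock: 8.05
position: [0.4779, -0.0093, 0.1741]
ee_rot: [0.997, -0.082, 0.001, 0.0]
ft_force: [-0.2, -0.4, 7.3]
grip_width: 0.233
```

```bash
python3 -c "from h import *; st()"
```

```text
t 8.05 turn 0.963 r 0.1087 z 0.1741 yawerr -0.2 Fr 0.09 Ft(cw) -0.43 Fz 7.27 Mz 0.04 grip 0.233 q [ 0.6   0.1  -0.71  1.88  0.07  1.18 -0.29]
```

Call:
move_arm(moves=[[0, 0, 1, 0, -0.0019, 0, 0.015], [0, 0, 2, 0.0001, -0.0038, 0, 0.015], [0, 0, 2, 0.0001, -0.0038, 0, 0.015], [0, 0, 2, 0.0001, -0.0038, 0, 0.015]])

```text
clock: 8.45
position: [0.4785, -0.0061, 0.1741]
ee_rot: [0.995, -0.1, 0.0, 0.001]
ft_force: [-0.3, -2.4, 7.3]
grip_width: 0.234
```

```bash
python3 -c "from h import *; st()"
```

```text
t 8.45 turn 0.993 r 0.1087 z 0.1741 yawerr -0.4 Fr -0.15 Ft(cw) -2.41 Fz 7.34 Mz 0.15 grip 0.234 q [ 0.6   0.1  -0.71  1.88  0.07  1.18 -0.34]
```

Call:
move_arm(moves=[[0, 0, 1, 0, -0.0019, 0, 0.015], [0, 0, 2, 0.0001, -0.0038, 0, 0.015], [0, 0, 3, 0.0002, -0.0058, 0, 0.015], [0, 0, 4, 0.0003, -0.0077, 0, 0.015], [0, 0, 4, 0.0003, -0.0077, 0, 0.015]])

```text
clock: 8.95
position: [0.4802, 0.0009, 0.1741]
ee_rot: [0.991, -0.135, 0.0, 0.001]
ft_force: [-1.3, -3.4, 9.0]
grip_width: 0.234
```

```bash
python3 -c "from h import *; st()"
```

```text
t 8.95 turn 1.059 r 0.1086 z 0.1741 yawerr -0.7 Fr 0.40 Ft(cw) -3.65 Fz 8.97 Mz 0.31 grip 0.234 q [ 0.58  0.11 -0.71  1.88  0.08  1.18 -0.43]
```

Call:
move_arm(moves=[[0, 0, 1, 0, -0.0019, 0, 0.015], [0, 0, 2, 0.0001, -0.0038, 0, 0.015], [0, 0, 2, 0.0001, -0.0038, 0, 0.015], [0, 0, 2, 0.0001, -0.0038, 0, 0.015]])

```text
clock: 9.35
position: [0.4812, 0.0044, 0.1741]
ee_rot: [0.988, -0.152, 0.0, 0.001]
ft_force: [-2.1, -5.4, 9.1]
grip_width: 0.233
```

```bash
python3 -c "from h import *; st()"
```

```text
t 9.35 turn 1.093 r 0.1086 z 0.1741 yawerr -0.7 Fr 0.43 Ft(cw) -5.71 Fz 9.08 Mz 0.38 grip 0.233 q [ 0.57  0.11 -0.71  1.87  0.08  1.18 -0.47]
```

Call:
move_arm(moves=[[0, 0, 1, 0, -0.0019, 0, 0.015], [0, 0, 2, 0.0001, -0.0038, 0, 0.015], [0, 0, 2, 0.0001, -0.0038, 0, 0.015], [0, 0, 2, 0.0001, -0.0038, 0, 0.015]])

```text
clock: 9.75
position: [0.4827, 0.0092, 0.1741]
ee_rot: [0.986, -0.169, 0.001, 0.0]
ft_force: [0.1, -1.2, 8.1]
grip_width: 0.237
```

```bash
python3 -c "from h import *; st()"
```

```text
t 9.75 turn 1.139 r 0.1086 z 0.1741 yawerr -0.1 Fr -0.47 Ft(cw) -1.15 Fz 8.09 Mz -0.02 grip 0.237 q [ 0.56  0.12 -0.71  1.87  0.08  1.18 -0.51]
```

Click 2 came at about 1.12, as predicted. Click 3 is expected near 1.325.

Call:
move_arm(moves=[[0, 0, 1, 0, -0.0019, 0, 0.015], [0, 0, 2, 0.0001, -0.0038, 0, 0.015], [0, 0, 3, 0.0002, -0.0058, 0, 0.015], [0, 0, 4, 0.0003, -0.0077, 0, 0.015], [0, 0, 5, 0.0004, -0.0096, 0, 0.015], [0, 0, 6, 0.0006, -0.0115, 0, 0.015], [0, 0, 6, 0.0006, -0.0115, 0, 0.015]])

```text
clock: 10.45
position: [0.4869, 0.0191, 0.1741]
ee_rot: [0.975, -0.22, 0.0, 0.001]
ft_force: [-1.5, -3.2, 9.8]
grip_width: 0.237
```

```bash
python3 -c "from h import *; st()"
```

```text
t 10.45 turn 1.238 r 0.1085 z 0.1741 yawerr -0.4 Fr 0.01 Ft(cw) -3.57 Fz 9.76 Mz 0.26 grip 0.237 q [ 0.54  0.13 -0.71  1.86  0.09  1.19 -0.65]
```

Call:
move_arm(moves=[[0, 0, 1, 0, -0.0019, 0, 0.015], [0, 0, 2, 0.0001, -0.0038, 0, 0.015], [0, 0, 3, 0.0002, -0.0058, 0, 0.015], [0, 0, 3, 0.0002, -0.0058, 0, 0.015]])

```text
clock: 10.85
position: [0.4893, 0.0238, 0.1741]
ee_rot: [0.969, -0.246, 0.0, 0.001]
ft_force: [-3.4, -4.3, 11.1]
grip_width: 0.235
```

```bash
python3 -c "from h import *; st()"
```

```text
t 10.85 turn 1.287 r 0.1085 z 0.1741 yawerr -0.6 Fr 1.06 Ft(cw) -5.37 Fz 11.09 Mz 0.39 grip 0.235 q [ 0.53  0.14 -0.71  1.85  0.1   1.19 -0.71]
```

Call:
move_arm(moves=[[0, 0, 1, 0, -0.0019, 0, 0.015], [0, 0, 2, 0.0001, -0.0038, 0, 0.015], [0, 0, 2, 0.0001, -0.0038, 0, 0.015], [0, 0, 2, 0.0001, -0.0038, 0, 0.015]])

```text
clock: 11.25
position: [0.4917, 0.0283, 0.1741]
ee_rot: [0.965, -0.262, 0.001, 0.0]
ft_force: [1.3, -1.4, 8.2]
grip_width: 0.239
```

```bash
python3 -c "from h import *; st()"
```

```text
t 11.25 turn 1.334 r 0.1085 z 0.1741 yawerr 0.1 Fr -1.88 Ft(cw) -0.57 Fz 8.21 Mz 0.03 grip 0.239 q [ 0.52  0.14 -0.71  1.85  0.1   1.19 -0.76]
```

Click 3 came at about 1.32.

Call:
move_arm(moves=[[0, 0, 1, 0, -0.0019, 0, 0.015], [0, 0, 2, 0.0001, -0.0038, 0, 0.015], [0, 0, 3, 0.0002, -0.0058, 0, 0.015], [0, 0, 4, 0.0003, -0.0077, 0, 0.015], [0, 0, 5, 0.0004, -0.0096, 0, 0.015], [0, 0, 6, 0.0006, -0.0115, 0, 0.015], [0, 0, 6, 0.0006, -0.0115, 0, 0.015]])

```text
clock: 11.95
position: [0.4977, 0.0373, 0.1741]
ee_rot: [0.95, -0.313, 0.0, 0.001]
ft_force: [-1.1, -3.0, 10.4]
grip_width: 0.235
```

```bash
python3 -c "from h import *; st()"
```

```text
t 11.95 turn 1.434 r 0.1085 z 0.1741 yawerr -0.2 Fr -0.89 Ft(cw) -3.11 Fz 10.43 Mz 0.22 grip 0.235 q [ 0.49  0.16 -0.71  1.83  0.11  1.19 -0.89]
```

Call:
move_arm(moves=[[0, 0, 1, 0, -0.0019, 0, 0.015], [0, 0, 2, 0.0001, -0.0038, 0, 0.015], [0, 0, 3, 0.0002, -0.0058, 0, 0.015], [0, 0, 3, 0.0002, -0.0058, 0, 0.015]])

```text
clock: 12.35
position: [0.501, 0.0415, 0.174]
ee_rot: [0.941, -0.338, -0.0, 0.001]
ft_force: [-4.3, -3.8, 12.0]
grip_width: 0.238
```

```bash
python3 -c "from h import *; st()"
```

```text
t 12.35 turn 1.483 r 0.1085 z 0.1740 yawerr -0.4 Fr 0.97 Ft(cw) -5.71 Fz 11.96 Mz 0.41 grip 0.238 q [ 0.48  0.17 -0.71  1.82  0.12  1.19 -0.95]
```

Call:
move_arm(moves=[[0, 0, 1, 0, -0.0019, 0, 0.015], [0, 0, 2, 0.0001, -0.0038, 0, 0.015], [0, 0, 2, 0.0001, -0.0038, 0, 0.015], [0, 0, 2, 0.0001, -0.0038, 0, 0.015]])

```text
clock: 12.75
position: [0.5042, 0.0453, 0.1741]
ee_rot: [0.935, -0.354, 0.001, -0.0]
ft_force: [0.1, -1.3, 8.9]
grip_width: 0.238
```

```bash
python3 -c "from h import *; st()"
```

```text
t 12.75 turn 1.528 r 0.1085 z 0.1741 yawerr 0.2 Fr -0.98 Ft(cw) -0.92 Fz 8.93 Mz -0.02 grip 0.238 q [ 0.47  0.17 -0.7   1.82  0.12  1.19 -1.  ]
```

Click 4 came at about 1.52. Now I follow on until the pad bears again, expected near 1.58, with the 5th click not before about 1.72.

Call:
move_arm(moves=[[0, 0, 1, 0, -0.0019, 0, 0.015], [0, 0, 2, 0.0001, -0.0038, 0, 0.015], [0, 0, 3, 0.0002, -0.0058, 0, 0.015], [0, 0, 4, 0.0003, -0.0077, 0, 0.015], [0, 0, 4, 0.0003, -0.0077, 0, 0.015]])

```text
clock: 13.25
position: [0.5092, 0.0507, 0.1741]
ee_rot: [0.922, -0.386, 0.0, 0.0]
ft_force: [-1.4, -2.4, 9.0]
grip_width: 0.236
```

```bash
python3 -c "from h import *; st()"
```

```text
t 13.25 turn 1.597 r 0.1085 z 0.1741 yawerr 0.1 Fr -0.72 Ft(cw) -2.65 Fz 9.04 Mz 0.14 grip 0.236 q [ 0.45  0.19 -0.7   1.8   0.13  1.2  -1.08]
```

Call:
move_arm(moves=[[0, 0, 1, 0, -0.0019, 0, 0.015], [0, 0, 2, 0.0001, -0.0038, 0, 0.015], [0, 0, 2, 0.0001, -0.0038, 0, 0.015], [0, 0, 2, 0.0001, -0.0038, 0, 0.015], [0, 0, 2, 0.0001, -0.0038, 0, 0.015]])

```text
clock: 13.75
position: [0.512, 0.0532, 0.1741]
ee_rot: [0.916, -0.402, 0.0, 0.0]
ft_force: [-1.6, -2.5, 9.7]
grip_width: 0.233
```

```bash
python3 - <<'E'
from h import *
st()
im=cams.camera('top'); st(); cv2.imwrite('pics/t2.png',cv2.resize(im[90:300,220:420,::-1],None,fx=2.8,fy=2.8,interpolation=2)); cv2.imwrite('pics/top2.png',im[:,:,::-1])
a=cv2.imread('pics/top0.png').astype(int)
for n,(u,v) in {'spool':(498,254),'tube':(158,267),'awl':(512,320)}.items():
    d=np.abs(a-im[:,:,::-1])[v-35:v+35,u-30:u+30]; print(n,'mean diff',d.mean().round(2),d.max())
E
```

```text
t 13.75 turn 1.631 r 0.1085 z 0.1741 yawerr 0.1 Fr -0.81 Ft(cw) -2.85 Fz 9.66 Mz 0.15 grip 0.233 q [ 0.44  0.2  -0.7   1.8   0.14  1.2  -1.12]
t 13.80 turn 1.631 r 0.1085 z 0.1741 yawerr 0.1 Fr -0.59 Ft(cw) -1.47 Fz 9.98 Mz 0.15 grip 0.230 q [ 0.44  0.2  -0.7   1.8   0.14  1.2  -1.12]
spool mean diff 8.48 53
tube mean diff 5.28 16
awl mean diff 26.84 56
```

View pics/t2.png

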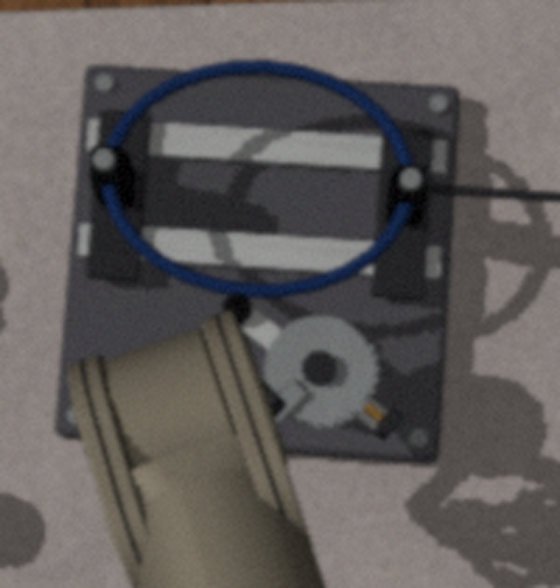

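The pad, at crop (237,307), touches the blue frame at about (240,288). The push is a little lower than in earlier cycles, so I add 1.5°, which still leaves about 0.06 rad before a fifth click.

Call:
move_arm(moves=[[0, 0, 1, 0, -0.0019, 0, 0.015], [0, 0, 1.5, 0, -0.0029, 0, 0.015], [0, 0, 1.5, 0, -0.0029, 0, 0.015], [0, 0, 1.5, 0, -0.0029, 0, 0.015], [0, 0, 1.5, 0, -0.0029, 0, 0.015], [0, 0, 1.5, 0, -0.0029, 0, 0.015], [0, 0, 1.5, 0, -0.0029, 0, 0.015], [0, 0, 1.5, 0, -0.0029, 0, 0.015]])

```text
clock: 14.6
position: [0.5138, 0.0549, 0.174]
ee_rot: [0.91, -0.414, 0.0, 0.001]
ft_force: [-4.2, -3.6, 10.7]
grip_width: 0.236
```

```bash
python3 - <<'E'
from h import *
st()
for _ in range(3): im=cams.camera('top'); st()
cv2.imwrite('pics/top3.png',im[:,:,::-1])
E
```

```text
t 14.60 turn 1.653 r 0.1085 z 0.1740 yawerr -0.1 Fr 0.01 Ft(cw) -5.52 Fz 10.73 Mz 0.34 grip 0.236 q [ 0.43  0.2  -0.69  1.79  0.14  1.2  -1.16]
t 14.65 turn 1.653 r 0.1085 z 0.1741 yawerr -0.1 Fr 0.29 Ft(cw) -4.30 Fz 11.74 Mz 0.23 grip 0.235 q [ 0.43  0.2  -0.69  1.79  0.14  1.2  -1.16]
t 14.70 turn 1.653 r 0.1085 z 0.1740 yawerr -0.1 Fr 0.31 Ft(cw) -4.52 Fz 11.16 Mz 0.30 grip 0.230 q [ 0.43  0.2  -0.69  1.79  0.14  1.2  -1.16]
t 14.75 turn 1.653 r 0.1085 z 0.1741 yawerr -0.1 Fr 0.70 Ft(cw) -5.36 Fz 11.07 Mz 0.29 grip 0.236 q [ 0.43  0.2  -0.69  1.79  0.14  1.2  -1.16]
```

View pics/top3.png

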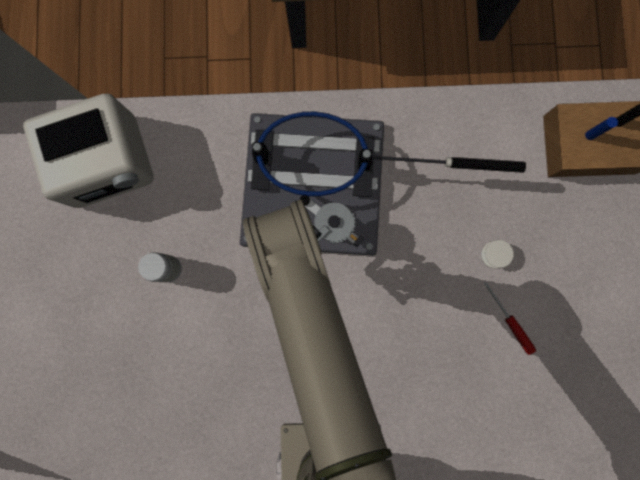

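Spool (498,254), tube (158,267) and awl (515,325) are where they started; only the arm's shadow fell over them. The push is steady at about 5 N, between the 4 N seat and the 11 N click, so I hand in.

```bash
python3 -c "
from h import *
print(manip.hand_in()); st()"
```

```text
the job is handed in; nothing more can be done
None
the job is handed in; nothing more can be done
```

I gripped the knob with 80 N and swung it clockwise. The pad met the frame after about 0.79 rad; the camera measurement had predicted 0.785. I then went on for four ratchet clicks and handed in at 14.8 s, still holding the knob.

- **Clicks:** the push dropped at about 0.92, 1.12, 1.32 and 1.52 rad, an even 0.2 rad apart. I inferred each click from these drops, because only the force at the end of each move was visible.
- **Final hold:** the knob stands at 1.653 rad, so the lever is at an estimated 0.87 rad. A fifth click is not expected before about 1.72 rad. The push is steady at 4.3–5.5 N against the clamp, which means the pad is bearing on the frame. A top view taken 0.02 rad earlier shows it touching.
- **Bystanders:** the last top view shows the spool, tube and awl at their starting positions. A simple image-difference check disagreed around the awl and spool, but the picture shows only the arm's shadow there.
- **Unexplained reading:** an upward force of about 5–12 N on the tool remained from the grasp onward. I put it down to the pads swinging forward as they closed and did not check it further.

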